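Ready the kitchen scale for a long bread board

TASK

Get the kitchen scale ready for weighing bread on the long wooden board: press the round key to switch it on, then the narrow bar key to change its units, then set the board down gently, not dropped, so that it balances level on top of the upturned bowl on the weighing plate, lying side to side across the scale, and last press the broad rectangular key to zero it. Press one key at a time, leave the power and units keys alone while the board is on the bowl, and leave the other things on the worktop where they are.

Things in the scene. Friction and masses are not known exactly. Their poses are not given: they have to be found in the camera images.
- scale: Flat grey kitchen scale, fixed, 210 deep (its x) x 180 wide (its y) x 22 mm high. Origin: centre of its underside at table height; x points from the key side (nearest the robot) to the plate side, y left, z up. Three white keys in a row along y, 84 mm before the origin, 56 mm apart; behind them a display, then the round steel plate, 140 mm across, top at 28 mm, centre 32 mm behind the origin.
- plate_center (a point): Centre of the top face of the weighing plate.
- key_power_top (a point): Power key: round, 24 mm across, at the left (+y of the scale) end of the row. Its top face is 28.5 mm above the table with the key up. Origin at the centre of the top face (moves with the key).
- key_unit_top (a point): Units key: narrow bar, 10 mm (scale x) by 26 mm (scale y), in the middle of the row. Its top face is 28.5 mm above the table with the key up. Origin at the centre of the top face (moves with the key).
- key_zero_top (a point): Zero (tare) key: broad rectangle, 24 mm (scale x) by 36 mm (scale y), at the right (-y of the scale) end of the row. Its top face is 28.5 mm above the table with the key up. Origin at the centre of the top face (moves with the key).
- key_power (a joint): Power key: 0 up, 0.005 m fully down; it counts as pressed beyond 0.0035 m. The spring takes 1.5 N to start and 5 N fully down and brings the key back up when let go.
- key_unit (a joint): Units key: 0 up, 0.005 m fully down; it counts as pressed beyond 0.0035 m. The spring takes 1.5 N to start and 5 N fully down and brings the key back up when let go.
- key_zero (a joint): Zero key: 0 up, 0.005 m fully down; it counts as pressed beyond 0.0035 m. The spring takes 1.5 N to start and 5 N fully down and brings the key back up when let go.
- bowl: Small round-bottomed white bowl, loose, 0.25 kg, standing upside down on the plate, up to 15 mm off its centre; lipped rim 107 mm across, 50 mm high; the domed crown ends in a flat 26 mm across, 78 mm above the table. A board whose centre is over 12 mm off the bowl's axis does not stay level. Origin: on its axis at the rim (on the plate); z up to the crown.
- board: Long narrow wooden bread board with rounded ends, 280 x 60 x 16 mm, about 0.19 kg, lying flat on the worktop beside the scale, on either side. Origin: centre of its underside, its centre of mass is right above; x along its length, y across its 60 mm width, z up. It can be gripped across its width from above at its middle.
- jar_sugar: Bystander: glass jar with black lid and band, pale contents, 90 mm across, 118 mm high; origin under its centre.
- jar_tea: Bystander: the same jar with dark contents; origin under its centre.
- jar_coffee: Bystander: the same jar with brown contents; origin under its centre.
- mill_salt: Bystander: glass and steel salt mill, 48 mm across, 143 mm high; origin under its centre.
- mill_pepper: Bystander: the same mill with dark contents; origin under its centre.
- oil: Bystander: oil bottle with black cap, 64 mm across, 185 mm high; origin under its centre.
- ramekin: Bystander: small white ramekin, mouth up, 72 mm across, 42 mm high, between scale and board; origin under its centre.
- spoon: Bystander: steel spoon, 150 mm long, lying between scale and board on the robot's side; origin under its middle.
Not all that is in view belongs to the job. What is shaped like the bowl but green or red is not meant.

How it is judged (in metres and radians):
On the way, in this order (a step that is already met when the one before it is completed fails the run):
1. the power key is pressed down (value of joint key_power above 0.0035 m), for 0.05 s.
2. then the units key is pressed down (value of joint key_unit above 0.0035 m), for 0.05 s.
3. then the board rests level and let go on the upturned bowl, side to side across the scale (horizontal distance between board and bowl below 0.02 m and z of board in the frame of bowl above 0.045 m and angle between board's own z axis and vertical below 0.06 rad and angle between the x axis of board and the y axis of scale, either way round below 0.3 rad and horizontal distance between bowl and plate_center below 0.03 m and angle between bowl's own z axis and vertical below 0.05 rad and linear speed of board below 0.02 m/s and contact force between board and the fingers below 0.05 N), for 0.3 s.
4. then the zero key is pressed down with the board resting there (all of step 3 and value of joint key_zero above 0.0035 m), for 0.05 s.
At the end, for the whole second after the job is handed in: The board is let go and at rest on the upturned bowl: its centre within 20 mm of the bowl's axis, level within 0.06 rad, its length within 0.3 rad of the scale's width direction; the bowl still stands upside down on the weighing plate, within 30 mm of its centre; all three keys are up again (all of step 3 and value of joint each of key_power, key_unit, key_zero below 0.0015 m); the robot touches nothing.
It fails at once if two keys down at once (value of joint each of key_power, key_unit above 0.002 m or value of joint each of key_unit, key_zero above 0.002 m or value of joint each of key_power, key_zero above 0.002 m).
It fails at once if the power or units key pressed while the board is on the bowl (contact force between board and bowl above 0.5 N and value of joint any of key_power, key_unit above 0.0035 m).
It fails at once if the board dropped (falling freely faster than 0.6 m/s, about 20 mm) (linear speed of board above 0.6 m/s and contact force between board and the fingers below 0.05 N).
It fails at once if a bystander moved more than 30 mm or toppled (distance of any of jar_sugar, jar_tea, jar_coffee, mill_salt, mill_pepper, oil, ramekin, spoon from where it was at the start of the episode above 0.03 m or angle between any of jar_sugar, jar_tea, jar_coffee, mill_salt, mill_pepper, oil, ramekin's own z axis and vertical above 0.3 rad).
It also fails if it takes over 56 s, if anything falls off the work surface, if the arm or the gripper's body presses on something with over 40 N, if the wrist force passes 120 N, or if a joint passes its speed limit or range.

ROBOT

A 6-joint arm with a two-finger parallel gripper is mounted at the origin on the work surface. World frame = base frame: x ahead of the robot, y to its left, z up, the work surface at z = 0. Lengths are in m, angles in degrees, forces in N, time in s.
With the tool pointing down it reaches from about 0.3 to 0.75 m from the base axis. Payload 8.5 kg.
Tool frame: the origin (TCP) lies at the very end of the fingers, on their centre line; the grasp point (between the pads) lies 19 mm behind it (env.grasp_offset is the distance from the TCP to the grasp point, in m); y points along the fingers, z is the direction in which the jaws open and shut, and the axes are right-handed (so a half turn about y gives the same grasp; the last joint's range is limited). The gripper opens to 85 mm and grips with 20 to 120 N. Pads are 22 mm wide; open, the fingers measure 114 mm over their backs; the gripper's body (76 mm by 85 mm) begins 54 mm behind the grasp point. The pads swing forward as they close: fully open they stand 13 mm farther back than shut.
Start: joints at [-81.492, 21.807, 74.336, -0, 83.858, -12.336], TCP at [0.196, -0.514, 0.231] pointing down, gripper open.
Joint ranges: [-178.18, 178.18], [-50.72, 133.34], [12.68, 142.11], [-81.47, 261.47], [9.98, 163.14], [-165.26, 165.26]. Speed limits (degrees/s): [136.94, 136.94, 180, 180, 180, 180].

INTERFACE

Orientations are given as a 3x3 rotation matrix whose columns are the frame's x, y, z axes.
In Python, from rig import env gives the robot as it stands. The module is installed in compiled form; this text tells all that it offers.
- The arm moves only by the shell command python3 -m pendant 'ROWS' [FORCE]. ROWS is JSON, a list of rows, each a list of 3 entries, a list of its own where there are three numbers: the shift along the world's x, y, z as a fraction of full scale, then the turn about the world's z as a fraction of full scale, then the opening, from 0 (shut) to 1 (fully open). A call has 1 to 12 rows; each row shifts and turns the commanded pose from where the row before left it; what a row does not reach is not made up. Full scale, the value 1, is 30 mm for a shift and 5 degrees for a turn. A row lasts 1/12 s, in which the tool goes at most 41.7 mm and 7.16 degrees, less where a joint would pass 70% of its speed; a pose out of reach is approached as far as the arm can. A call with a number of a shift or a turn outside -1 to 1 is refused whole. A call with a gripper value outside its range is refused whole. The fingers move at their own pace and stop on an object; FORCE is the grip in N (left out, the last holds). Time passes only in rows, so rows that do not move let the fingers close. It gives the time, the measured TCP pose, the force and the opening at its end, in the units of the state.
- env.observe(): the state, without advancing time (a new reading comes with each control period).
- env.get_image(name): name is "scene" or "top" or "wrist"; returns (picture, depth): 384x512x3 uint8, red, green, blue; 384x512 float32, m along the optical axis (not along the pixel's ray), 0 where there is no reading.
- env.camera_model(name): a dict with "camera_matrix" (3x3 intrinsics, pixels), "R" (3x3) and "t" (3): a world point X has camera coordinates R X + t; the wrist camera has in their place "tool_from_camera" (4x4, takes a point from camera to tool coordinates, whose origin is the TCP and whose axes are the tool frame's). Camera axes: x right, y down, z forward; pixel columns grow to the right and rows downward; lengths in m; the calibration is good to about 2 mm. A picture is of the moment at which its call begins: read the wrist's pose just before it. camera_model takes no time and is no camera call.
- env.close_job(): hands the job in, once; it reports no verdict.
The state is a dict: "time_s": time; "q": joint angles; "qvel": joint speeds; "joint_efforts": joint torques, N m; "position": TCP position; "tool_rot": TCP orientation; "ft_force": force on the tool from outside, world axes, zero at the start; "wrist_torque": the same for the moment, N m; "grip_width": finger opening in m.
Only numpy, scipy, OpenCV 4.12 (cv2) and the standard library are available. Lean on these libraries where they do the work, as an engineer would, in place of code of your own. Each camera call takes 0.05 s, during which the arm holds its last target.

## Working session

There is one attempt and no reset: what is moved stays moved. The work goes in short steps, Python scripts to look and compute and a shell command to move; the robot and the scene stay as the last step left them, time stands still between calls to the robot, and variables do not carry over. Pictures are saved under pics/ and viewed, and the job is handed in when it is done.

```bash
mkdir -p pics; python3 - <<'E'
from rig import env
import cv2,numpy as np
o=env.observe();print(o)
for n in("scene","top"):
    im,d=env.get_image(n);cv2.imwrite(f"pics/{n}0.png",im[:,:,::-1]);np.savez(f"{n}0.npz",im=im,d=d)
    print(env.camera_model(n))
print(env.camera_model("wrist"))
E
```

```text
{'time_s': 0.0, 'q': array([-8.14912145e+01,  2.18417360e+01,  7.43856712e+01,  5.43136168e-04,
        8.38575260e+01, -1.23375556e+01]), 'qvel': array([ 0.0790335 , -0.00623763, -0.02872014, -0.0856006 ,  0.07046039,
        0.15938811]), 'joint_efforts': array([-1.82761134e-03, -4.48465741e+01, -2.31278175e+01, -3.28406977e-04,
        4.78280956e-03,  1.36061104e-06]), 'position': array([ 0.19566423, -0.5137038 ,  0.23069939]), 'tool_rot': array([[-9.34538556e-01, -2.10010907e-04,  3.55861831e-01],
       [-3.55861744e-01,  1.46744316e-03, -9.34537461e-01],
       [-3.25943951e-04, -9.99998901e-01, -1.44611706e-03]]), 'ft_force': array([-0.33574796,  0.26626278, -0.21948213]), 'wrist_torque': array([-0.04371493,  0.0062859 , -0.00659891]), 'grip_width': 0.08554116850984621}
{'camera_matrix': array([[484.95223324,   0.        , 254.86406004],
       [  0.        , 484.95223324, 191.58468295],
       [  0.        ,   0.        ,   1.        ]]), 'R': array([[-0.485916  ,  0.87395619, -0.00928511],
       [ 0.60505828,  0.32870562, -0.72516005],
       [-0.63070605, -0.3579849 , -0.
[... 277 characters left out ...]
  0.01290387],
       [-0.98838891,  0.00342272, -0.15190671],
       [ 0.15184764, -0.0135813 , -0.9883106 ]]), 't': array([-0.00613836,  0.56964179,  1.13530823])}
{'camera_matrix': array([[310.97635273,   0.        , 250.61181322],
       [  0.        , 310.97635273, 189.74995681],
       [  0.        ,   0.        ,   1.        ]]), 'tool_from_camera': array([[-5.51429464e-04,  9.47871872e-01,  3.18651237e-01,
        -8.18185682e-02],
       [ 1.11507826e-03, -3.18650505e-01,  9.47871622e-01,
        -1.43076165e-01],
       [ 9.99999226e-01,  8.78005408e-04, -8.81238039e-04,
        -2.27815035e-03],
       [ 0.00000000e+00,  0.00000000e+00,  0.00000000e+00,
         1.00000000e+00]])}
```

View pics/scene0.png

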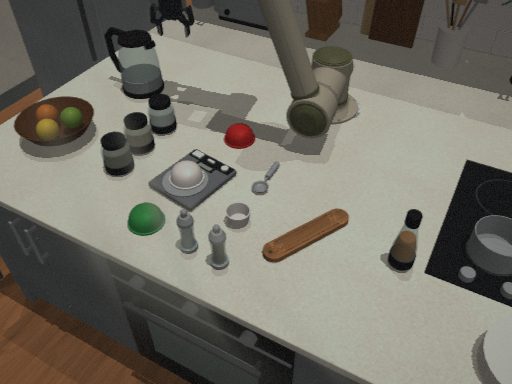

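View pics/top0.png

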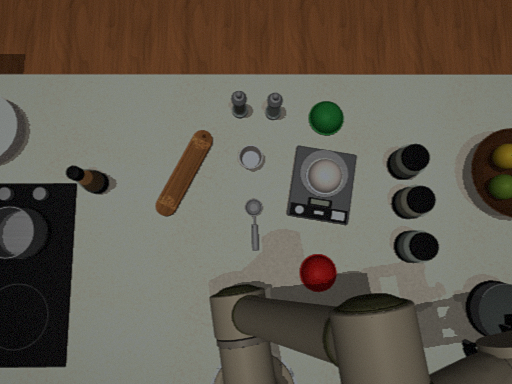

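In the top view, the scale is centred near (322,185). Its keys are the round one at (299,209), the bar at about (318,213) and the rectangle at (338,215). The white bowl is at (325,174), with the red one at (318,272) and the green one at (326,118) as decoys. The board runs from (168,207) to (202,138). I'll measure these and enlarge a crop.

```bash
cat > h.py <<'E'
import numpy as np,cv2
from rig import env
def ray(n,uv,z):
    c=env.camera_model(n);K,R,t=c["camera_matrix"],c["R"],c["t"]
    C=-R.T@t;d=R.T@np.linalg.inv(K)@np.array([uv[0],uv[1],1.])
    return C+d*(z-C[2])/d[2]
def proj(n,X):
    c=env.camera_model(n);p=c["camera_matrix"]@(c["R"]@np.array(X)+c["t"]);return p[:2]/p[2]
def blobs(mask,amin):
    n,l,s,c=cv2.connectedComponentsWithStats(mask.astype(np.uint8))
    return [(c[i],s[i],l==i) for i in range(1,n) if s[i,4]>=amin]
E
python3 - <<'E'
from h import *
z=np.load("top0.npz");im=z["im"];d=z["d"]
hsv=cv2.cvtColor(im,cv2.COLOR_RGB2HSV)
x0,y0,x1,y1=270,130,370,240
cv2.imwrite("pics/topcrop.png",cv2.resize(im[y0:y1,x0:x1,::-1],None,fx=5.4,fy=5.4,interpolation=cv2.INTER_CUBIC))
# board
m=(hsv[...,0]<20)&(hsv[...,1]>100)&(hsv[...,2]>50);m[:110]=0;m[230:]=0;m[:,:140]=0;m[:,230:]=0
for c,s,k in blobs(m,300):
    ct=max(cv2.findContours(k.astype(np.uint8),0,1)[0],key=len)
    P=np.array([ray("top",p[0],.016)[:2] for p in ct],np.float32)
    print("board",c,s,cv2.minAreaRect(P),d[int(c[1]),int(c[0])])
g=im.astype(int).max(2)
m=(g>150)&(hsv[...,1]<60);mm=np.zeros_like(m);mm[145:230,285:360]=m[145:230,285:360]
for c,s,k in blobs(mm,15):
    print("white",c.round(1),s, ray("top",c,.0285).round(4))
# scale dark grey region
ms=(g<125)&(hsv[...,1]<90);mm=np.zeros_like(ms);mm[140:230,280:362]=ms[140:230,280:362]
for c,s,k in blobs(mm,300):
    ct=max(cv2.findContours(k.astype(np.uint8),0,1)[0],key=len)
    P=np.array([ray("top",p[0],.022)[:2] for p in ct],np.float32)
    print("scale",c,s,cv2.minAreaRect(P))
E
```

```text
board [183.74592834 172.75027144] [ 156  130   56   86 1842] ((0.6143122315406799, 0.1999395340681076), (0.0608828067779541, 0.2762027084827423), 62.332279205322266) 1.208981
scale [320.93349106 184.69716088] [ 286  145   72   81 3804] ((0.575566828250885, -0.19976024329662323), (0.1841239035129547, 0.21263347566127777), 80.46369171142578)
```

View pics/topcrop.png

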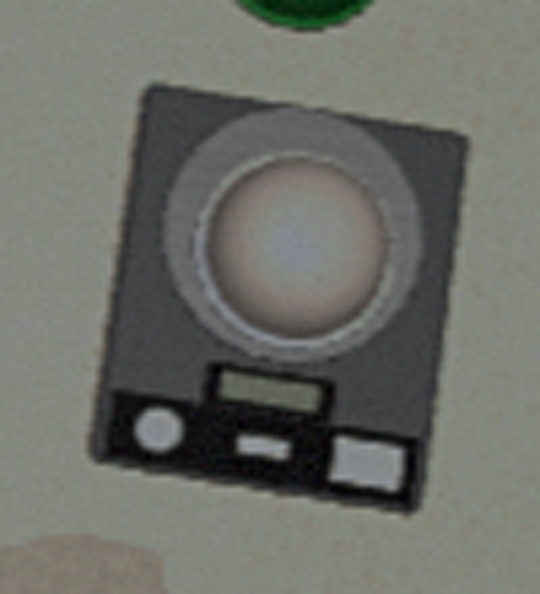

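The crop confirms the round key (power) at left, the narrow bar (units) in the middle and the broad rectangle (zero) at right, with the white bowl on the plate. Next I'll refine these and cross-check with the scene view and depth.

```bash
python3 - <<'E'
from h import *
z=np.load("top0.npz");im=z["im"];d=z["d"];g=im.astype(int).min(2)
print(g[209,299],g[212,318],g[215,338],g[205,290],g[174,325])
mm=np.zeros(g.shape,bool);mm[198:226,288:350]=(g>95)[198:226,288:350]
for c,s,k in blobs(mm,10): print("key",c.round(1),s[4],ray("top",c,.0285).round(4))
O=np.array([.5756,-.1998]);a=np.radians(-9.54);X=np.array([np.cos(a),np.sin(a)]);Y=np.array([-X[1],X[0]])
for n,dy in(("P",.056),("U",0),("Z",-.056)):
    p=O-.084*X+dy*Y;print(n,p.round(4),proj("top",[*p,.0285]).round(1),proj("scene",[*p,.0285]).round(1))
pc=O+.032*X;print("plate",pc,proj("top",[*pc,.028]))
def dep(n,z,box,zlo,zhi):
    c=env.camera_model(n);K,R,t=c["camera_matrix"],c["R"],c["t"];d=z["d"]
    v,u=np.mgrid[box[1]:box[3],box[0]:box[2]];dd=d[v,u]
    p=np.stack([(u-K[0,2])/K[0,0]*dd,(v-K[1,2])/K[1,1]*dd,dd],-1).reshape(-1,3)
    w=(p-t)@R;return w[(w[:,2]>zlo)&(w[:,2]<zhi)&(p[:,2]>0)]
zs=np.load("scene0.npz")
for n,zz,b in(("top",z,(300,150,350,200)),("scene",zs,(160,150,210,200))):
    w=dep(n,zz,b,.05,.09); A=np.c_[2*w,np.ones(len(w))]
    s=np.linalg.lstsq(A,(w**2).sum(1),rcond=None)[0];print("sphere",s[:3].round(4),len(w),"zmax",w[:,2].max(),"R",np.sqrt(s[3]+s[:3]@s[:3]))
    w=dep(n,zz,b,.072,.085);print("crown",w.mean(0).round(4),len(w))
for n,zz,b in(("top",z,(150,125,220,220)),("scene",zs,(255,205,355,265))):
    w=dep(n,zz,b,.009,.025);r=cv2.minAreaRect(w[:,:2].astype(np.float32));print("board",n,r,w[:,2].mean())
im2=zs["im"];cv2.imwrite("pics/scenecrop.png",cv2.resize(im2[130:260,120:370,::-1],None,fx=3.2,fy=3.2,interpolation=cv2.INTER_CUBIC))
E
```

```text
132 139 135 47 130
key [298.8 209. ] 48 [ 0.5034 -0.1311  0.0285]
key [318.2 212.3] 26 [ 0.4937 -0.1864  0.0285]
key [337.5 215.3] 96 [ 0.4848 -0.2414  0.0285]
key [348.5 221.4] 17 [ 0.4673 -0.2722  0.0285]
key [307.6 222.1] 305 [ 0.4659 -0.1554  0.0285]
P [ 0.502  -0.1307] [298.6 209.5] [224.3 166.7]
U [ 0.4928 -0.1859] [318.  212.6] [210.9 159.6]
Z [ 0.4835 -0.2411] [337.4 215.8] [198.  152.7]
plate [ 0.60715744 -0.20510356] [323.46376697 173.23221582]
sphere [ 0.5986 -0.2052  0.0286] 809 zmax 0.08258620201707222 R 0.052523508695741856
crown [ 0.5977 -0.2046  0.076 ] 348
sphere [ 0.6006 -0.2055  0.0317] 533 zmax 0.08146397751092485 R 0.04882857977049033
crown [ 0.6029 -0.2036  0.0757] 178
board top ((0.6142071485519409, 0.2001359462738037), (0.0658026859164238, 0.27844101190567017), 63.13051223754883) 0.01613531099018248
board scene ((0.6149938702583313, 0.2017650008201599), (0.06573174148797989, 0.2831774353981018), 61.66204071044922) 0.015019995942466733
```

View pics/scenecrop.png

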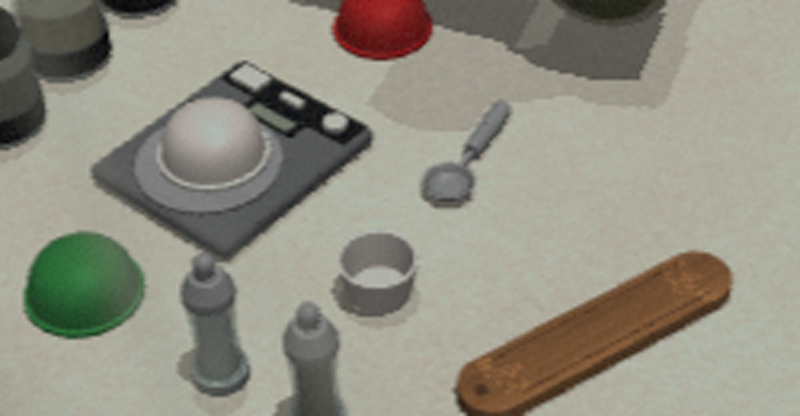

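```bash
python3 -m pendant '[[[0.7,0.9,0],1,0],[[0.7,0.9,0],1,0],[[0.7,0.9,0],1,0],[[0.7,0.9,0],1,0],[[0.7,0.9,0],1,0],[[0.7,0.9,0],1,0],[[0.7,0.9,0],1,0],[[0.7,0.9,0],1,0],[[0.7,0.9,0],1,0],[[0.7,0.9,0],1,0],[[0.7,0.9,0],1,0],[[0.7,0.9,0],1,0]]'
```

```text
time_s: 1.1
position: [0.4484, -0.1884, 0.2311]
tool_rot: [[-0.155, -0.0, 0.988], [-0.988, 0.0, -0.155], [-0.0, -1.0, -0.0]]
ft_force: [0.1, -0.2, 0.1]
grip_width: -0.0001
```

```bash
python3 - <<'E'
from h import *
z=np.load("top0.npz")
for n,uv,h in(("j1",(414,155),.118),("j2",(421,198),.118),("j3",(424,245),.118),("ramekin",(252,155),.042),("mill",(239,97),.143),("mill",(275,99),.143),("oil",(74,173),.185)):print(n,ray("top",uv,h).round(3))
o=env.observe();print(o["position"],o["q"],o["tool_rot"][:,2],env.grasp_offset)
E
```

```text
j1 [ 0.64  -0.436  0.118]
j2 [ 0.523 -0.447  0.118]
j3 [ 0.399 -0.447  0.118]
ramekin [0.659 0.002 0.042]
mill [0.795 0.037 0.143]
mill [ 0.789 -0.06   0.143]
oil [0.581 0.447 0.185]
[ 0.4483652  -0.18835301  0.2311397 ] [-3.67672689e+01  1.54324285e+01  8.40169117e+01 -1.89335322e-03
  8.05813751e+01 -2.78588098e+01] [ 9.87937743e-01 -1.54850823e-01 -4.89184116e-04] 0.0187
```

```bash
python3 -m pendant '[[[0.6,0.64,0],0,0],[[0.6,0.64,0],0,0],[[0.6,0.64,0],0,0],[[0,0,-1],0,0],[[0,0,-1],0,0],[[0,0,-1],0,0],[[0,0,-1],0,0],[[0,0,-1],0,0],[[0,0,-0.9],0,0],[[0,0,0],0,0],[[0,0,0],0,0]]'
python3 - <<'E'
from h import *
o=env.observe();print(o["position"],o["ft_force"])
im,d=env.get_image("wrist");cv2.imwrite("pics/w1.png",im[:,:,::-1])
im,d=env.get_image("top");cv2.imwrite("pics/t1.png",cv2.resize(im[130:240,260:370,::-1],None,fx=5,fy=5))
E
```

```text
time_s: 2.02
position: [0.5013, -0.1322, 0.0539]
tool_rot: [[-0.159, -0.002, 0.987], [-0.987, 0.001, -0.159], [-0.001, -1.0, -0.003]]
ft_force: [0.6, -0.7, 0.4]
grip_width: -0.0001
[ 0.5013167  -0.13219442  0.05389973] [ 0.56708099 -0.65124068  0.4470088 ]
```

View pics/w1.png

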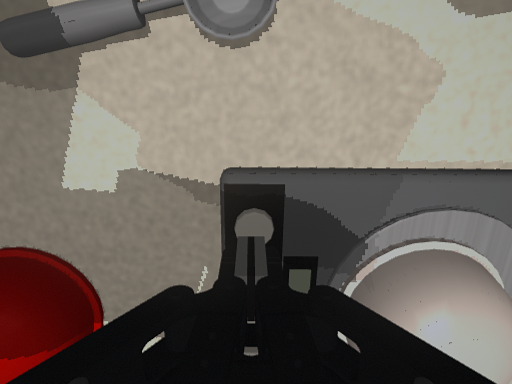

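View pics/t1.png

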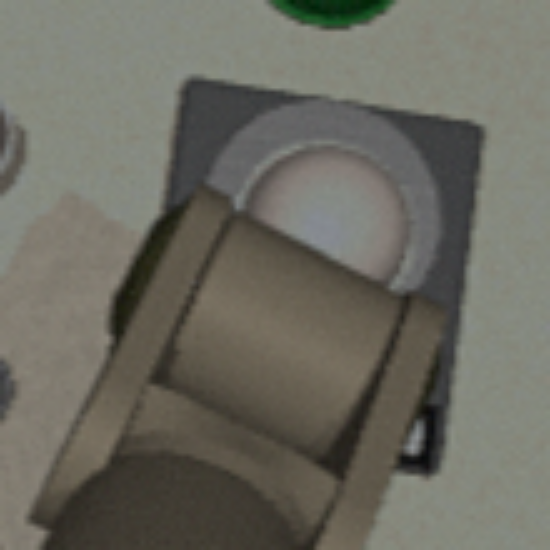

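The wrist view shows the closed fingertips (250,235) over the round key (254,225). They line up to about 2 mm.

```bash
python3 -m pendant '[[[0,0,-0.4],0,0],[[0,0,-0.4],0,0],[[0,0,-0.1],0,0],[[0,0,-0.1],0,0],[[0,0,0],0,0],[[0,0,0],0,0]]'; python3 -c "
from rig import env;o=env.observe();print(o['position'],o['ft_force'])"
```

```text
time_s: 2.62
position: [0.5021, -0.1326, 0.0254]
tool_rot: [[-0.159, 0.001, 0.987], [-0.987, -0.001, -0.159], [0.001, -1.0, 0.001]]
ft_force: [-1.6, 0.3, 3.1]
grip_width: -0.0001
[ 0.50208067 -0.13256247  0.02539165] [-1.58611717  0.33841954  3.12694652]
```

```bash
python3 -m pendant '[[[0,0,-0.05],0,0],[[0,0,-0.04],0,0],[[0,0,0],0,0],[[0,0,0],0,0]]'; python3 -c "
from rig import env;o=env.observe();print(o['position'],o['ft_force'])"
```

```text
time_s: 2.95
position: [0.5021, -0.1326, 0.0233]
tool_rot: [[-0.159, 0.002, 0.987], [-0.987, -0.001, -0.159], [0.001, -1.0, 0.002]]
ft_force: [-5.1, 2.0, 18.2]
grip_width: -0.0002
[ 0.50214642 -0.13260327  0.02332444] [-5.12793565  1.9935561  18.21104405]
```

Power key bottomed at z=0.0233 with 18 N. Next is the units key.

```bash
python3 -m pendant '[[[0,0,0.4],0,0],[[0,0,0.4],0,0],[[-0.15,-0.9,0],0,0],[[-0.15,-0.88,0],0,0],[[0,0,0],0,0],[[0,0,0],0,0]]'; python3 - <<'E'
from h import *
o=env.observe();print(o["position"],o["ft_force"])
im,d=env.get_image("wrist");cv2.imwrite("pics/w2.png",im[:,:,::-1])
E
```

```text
time_s: 3.45
position: [0.4927, -0.1867, 0.0457]
tool_rot: [[-0.161, 0.001, 0.987], [-0.987, -0.0, -0.161], [0.0, -1.0, 0.001]]
ft_force: [0.1, 0.5, 0.0]
grip_width: -0.0003
[ 0.49269562 -0.1867268   0.04566751] [0.07589413 0.5061724  0.01674896]
```

View pics/w2.png

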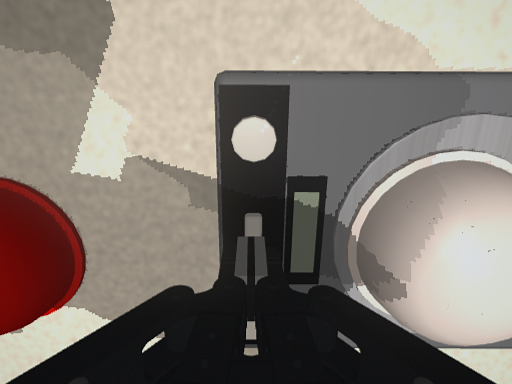

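The units bar (253,225) lies right at the fingertips, and the power key (254,138) is free and up again. Pressing.

```bash
python3 -m pendant '[[[0,0,-0.4],0,0],[[0,0,-0.2],0,0],[[0,0,-0.1],0,0],[[0,0,-0.07],0,0],[[0,0,0],0,0],[[0,0,0],0,0],[[0,0,0],0,0]]'; python3 -c "
from rig import env;o=env.observe();print(o['position'],o['ft_force'])"
```

```text
time_s: 4.08
position: [0.4928, -0.1849, 0.0234]
tool_rot: [[-0.158, 0.0, 0.987], [-0.987, 0.0, -0.158], [-0.0, -1.0, 0.0]]
ft_force: [-2.2, 2.8, 10.8]
grip_width: -0.0001
[ 0.49275153 -0.18491032  0.02343006] [-2.17746883  2.82387615 10.80466828]
```

Units key bottomed at 10.8 N. Now I'll lift and move to the board.

```bash
python3 -m pendant '[[[0,0,1],0,0],[[0,0,1],0,0.5],[[0,0,1],0,1],[[0,0,1],0,1],[[0.3,0.9,0],1,1],[[0.3,0.9,0],1,1],[[0.3,0.9,0],1,1],[[0.3,0.9,0],1,1],[[0.3,0.9,0],1,1],[[0.3,0.9,0],1,1],[[0.3,0.9,0],1,1],[[0.3,0.9,0],1,1]]'
python3 -m pendant '[[[0.3,0.9,0],1,1],[[0.3,0.9,0],1,1],[[0.3,0.9,0],1,1],[[0.3,0.9,0],1,1],[[0.3,0.9,0],1,1],[[0.2,0.9,0],1,1],[[0,0.2,0],0.28,1],[[0,0,0],0,1],[[0,0,0],0,1]]' 60
python3 - <<'E'
from h import *
o=env.observe();print(o["position"],o["ft_force"],o["q"])
im,d=env.get_image("wrist");cv2.imwrite("pics/w3.png",im[:,:,::-1])
c=env.camera_model("wrist");K=c["camera_matrix"];T=c["tool_from_camera"];R=o["tool_rot"];p=o["position"]
hsv=cv2.cvtColor(im,cv2.COLOR_RGB2HSV)
m=(hsv[...,0]<22)&(hsv[...,1]>100)&(hsv[...,2]>50)
for cc,s,k in blobs(m,1500):
    ct=max(cv2.findContours(k.astype(np.uint8),0,1)[0],key=len)
    P=[]
    for q in ct[:,0]:
        dd=R@T[:3,:3]@np.linalg.inv(K)@np.array([q[0],q[1],1.]);C=R@T[:3,3]+p
        P.append((C+dd*(.016-C[2])/dd[2])[:2])
    print(cc,s,cv2.minAreaRect(np.array(P,np.float32)))
print(np.degrees(np.arctan2(R[1,2],R[0,2])))
E
```

```text
time_s: 5.08
position: [0.5647, 0.0322, 0.1425]
tool_rot: [[0.517, -0.0, 0.856], [-0.856, 0.0, 0.517], [-0.0, -1.0, -0.0]]
ft_force: [0.3, -0.7, 0.4]
grip_width: 0.0854
time_s: 5.83
position: [0.6152, 0.198, 0.1423]
tool_rot: [[0.885, -0.001, 0.467], [-0.467, -0.0, 0.885], [-0.0, -1.0, -0.001]]
ft_force: [0.7, 1.1, 0.2]
grip_width: 0.0854
[0.61522763 0.19804434 0.14229267] [0.70717799 1.10390356 0.24617819] [ 7.37713698e+00  3.53985796e+01  6.56149899e+01 -2.04265418e-02
  7.90351176e+01 -5.48113818e+01]
[253.03321244 148.8284456 ] [  215     3    76   305 19300] ((0.6133106350898743, 0.20291735231876373), (0.060276538133621216, 0.27887463569641113), 62.43899154663086)
62.19242350226257
```

View pics/w3.png

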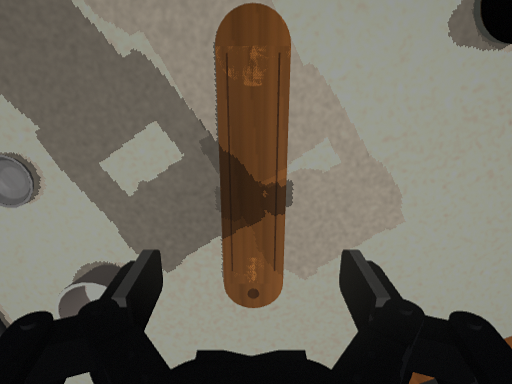

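The board is fully in the wrist view, centred at (253,149). Top and wrist estimates agree to 3 mm, and the angle matches (62.2° against 62.4°). Descending.

```bash
python3 -m pendant '[[[-0.05,0.13,-0.8],0.04,0.9],[[0,0,-0.9],0,0.9],[[0,0,-0.9],0,0.9],[[0,0,-0.9],0,0.9],[[0,0,-0.7],0,0.9],[[0,0,-0.3],0,0.9],[[0,0,0],0,0.9],[[0,0,0],0,0.9]]' 60
python3 - <<'E'
from h import *
o=env.observe();print(o["position"],o["ft_force"],o["grip_width"])
im,d=env.get_image("wrist");cv2.imwrite("pics/w4.png",im[:,:,::-1])
E
```

```text
time_s: 6.55
position: [0.6147, 0.2014, 0.0084]
tool_rot: [[0.886, 0.001, 0.464], [-0.464, 0.0, 0.886], [0.001, -1.0, 0.0]]
ft_force: [-0.4, 0.5, 0.3]
grip_width: 0.0767
[0.61468802 0.20140316 0.00838874] [-0.44564791  0.45039074  0.28697548] 0.07666916807421074
```

View pics/w4.png

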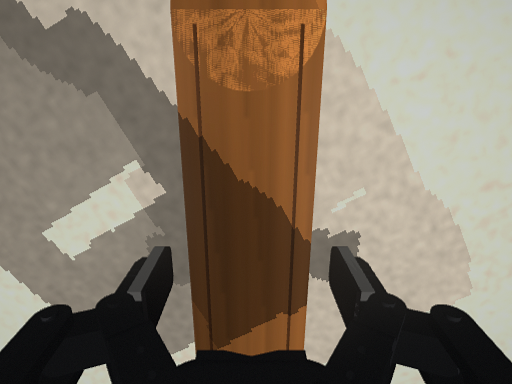

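```bash
python3 -m pendant '[[[0,0,-0.2],0,0.9],[[0,0,0],0,0.8],[[0,0,0],0,0.6],[[0,0,0],0,0.5],[[0,0,0],0,0.5],[[0,0,0],0,0.5],[[0,0,0],0,0.5],[[0,0,0],0,0.5]]' 60
```

```text
time_s: 7.27
position: [0.6146, 0.2022, 0.0025]
tool_rot: [[0.887, 0.001, 0.463], [-0.463, 0.0, 0.887], [0.001, -1.0, 0.001]]
ft_force: [-1.8, -0.7, 7.3]
grip_width: 0.0583
```

```bash
python3 -m pendant '[[[0,0,0.2],0,0.5],[[0,0,0.5],0,0.5],[[0,0,0.8],0,0.5],[[0,0,0.8],0,0.5],[[0,0,0.8],0,0.5],[[0,0,0.8],0,0.5],[[0,0,0.8],0,0.5],[[0,0,0.5],0,0.5],[[0,0,0.2],0,0.5],[[0,0,0],0,0.5],[[0,0,0],0,0.5]]'
python3 - <<'E'
from h import *
o=env.observe();print(o["position"],o["ft_force"],o["wrist_torque"],o["grip_width"])
im,d=env.get_image("wrist");cv2.imwrite("pics/w5.png",im[:,:,::-1])
im,d=env.get_image("scene");cv2.imwrite("pics/s5.png",cv2.resize(im[100:300,160:420,::-1],None,fx=3,fy=3));np.savez("scene5.npz",im=im,d=d)
E
```

```text
time_s: 8.18
position: [0.6137, 0.2021, 0.1625]
tool_rot: [[0.887, -0.002, 0.463], [-0.463, -0.0, 0.887], [-0.001, -1.0, -0.001]]
ft_force: [0.5, 0.8, -3.3]
grip_width: 0.0581
[0.61373465 0.20205448 0.16251838] [ 0.5113648   0.76693727 -3.29074356] [-0.02170124 -0.00300795 -0.02058569] 0.058081563555583124
```

View pics/w5.png

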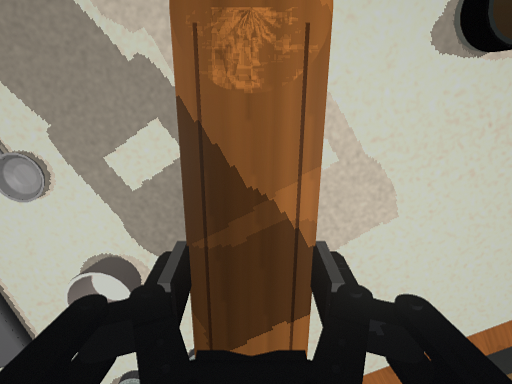

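View pics/s5.png

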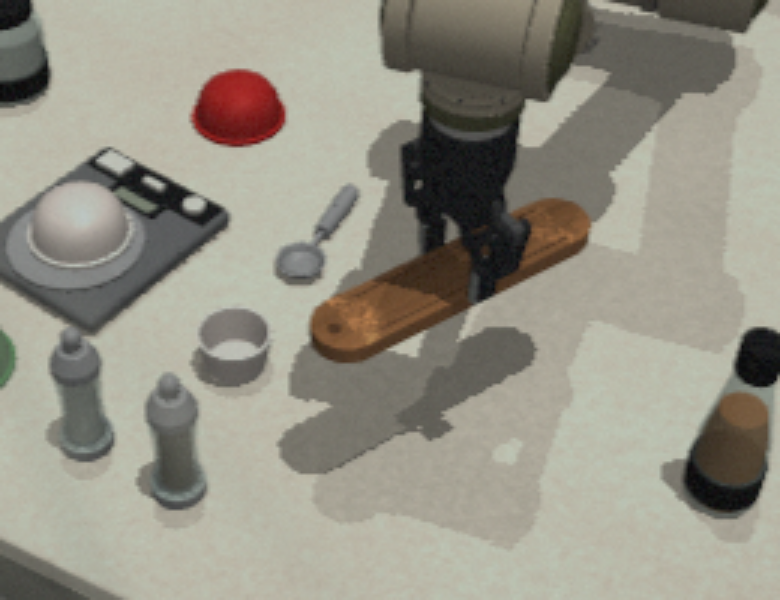

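The board is held level and firmly (58 mm opening, -3 N load). Its ends look symmetric and the bystanders are untouched. Now I'll carry it to the bowl with a 72° clockwise turn.

```bash
python3 -m pendant '[[[0,-0.3,0.5],-0.4,0.5],[[0,-0.6,0.5],-0.8,0.5],[[0,-0.8,0],-0.9,0.5],[[-0.04,-0.8,0],-0.9,0.5],[[-0.04,-0.8,0],-0.9,0.5],[[-0.04,-0.8,0],-0.9,0.5],[[-0.04,-0.8,0],-0.9,0.5],[[-0.04,-0.8,0],-0.9,0.5],[[-0.04,-0.8,0],-0.9,0.5],[[-0.04,-0.8,0],-0.9,0.5],[[-0.04,-0.8,0],-0.9,0.5],[[-0.04,-0.8,0],-0.9,0.5]]'
python3 -m pendant '[[[-0.04,-0.8,0],-0.9,0.5],[[-0.04,-0.8,0],-0.9,0.5],[[-0.04,-0.8,0],-0.9,0.5],[[-0.02,-0.8,0],-0.9,0.5],[[0,-0.8,0],-0.6,0.5],[[0,-0.6,0],0,0.5],[[0,-0.3,0],0,0.5],[[0,-0.16,0],0,0.5],[[0,0,0],0,0.5],[[0,0,0],0,0.5],[[0,0,0],0,0.5]]'
python3 - <<'E'
from h import *
o=env.observe();print(o["position"],o["ft_force"],o["grip_width"])
R=o["tool_rot"];print(np.degrees(np.arctan2(R[1,2],R[0,2])))
im,d=env.get_image("scene");cv2.imwrite("pics/s6.png",cv2.resize(im[60:260,80:340,::-1],None,fx=3,fy=3))
im,d=env.get_image("top");cv2.imwrite("pics/t6.png",cv2.resize(im[80:280,230:430,::-1],None,fx=3,fy=3))
E
```

```text
time_s: 9.28
position: [0.6029, -0.0659, 0.1922]
tool_rot: [[0.195, -0.002, 0.981], [-0.981, 0.001, 0.195], [-0.001, -1.0, -0.002]]
ft_force: [1.2, -0.0, -2.3]
grip_width: 0.0584
time_s: 10.2
position: [0.5993, -0.2155, 0.1935]
tool_rot: [[-0.165, -0.0, 0.986], [-0.986, 0.0, -0.165], [-0.0, -1.0, -0.0]]
ft_force: [-0.4, 0.6, -3.3]
grip_width: 0.0584
[ 0.59928046 -0.21554142  0.19347284] [-0.388533   0.6376062 -3.3232753] 0.058412147348671756
-9.484312903795098
```

View pics/s6.png

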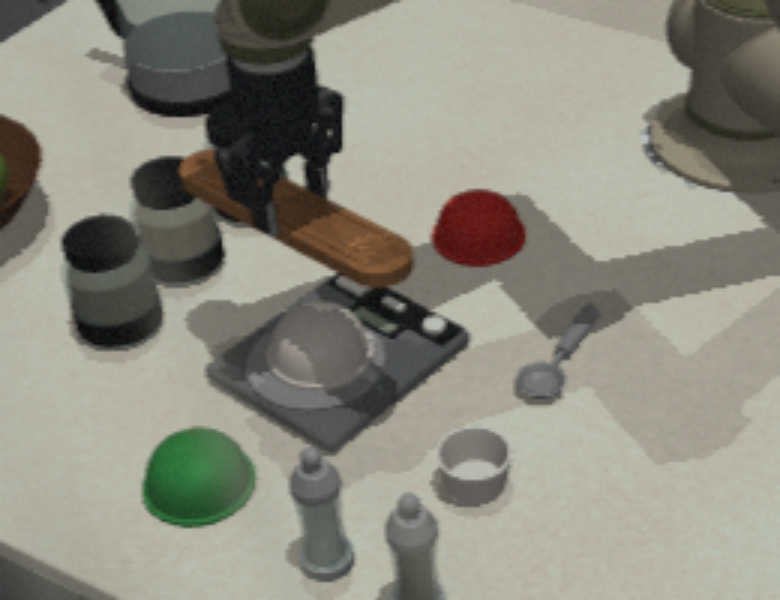

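View pics/t6.png

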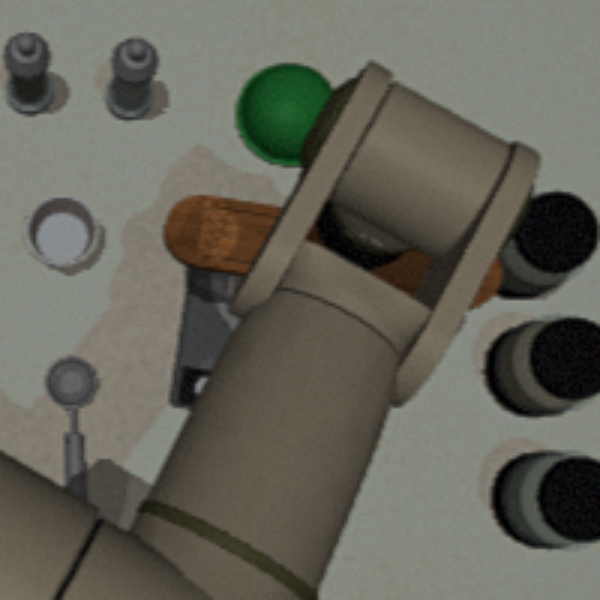

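```bash
python3 -m pendant '[[[0,0.35,0],0,0.5],[[0,0,-0.5],0,0.5],[[0,0,-0.8],0,0.5],[[0,0,-0.8],0,0.5],[[0,0,-0.5],0,0.5],[[0,0,-0.3],0,0.5],[[0,0,0],0,0.5],[[0,0,0],0,0.5]]'
python3 - <<'E'
from h import *
o=env.observe();print(o["position"],o["ft_force"],o["grip_width"])
zt=o["position"][2]-.0025+.016
im,d=env.get_image("top");hsv=cv2.cvtColor(im,cv2.COLOR_RGB2HSV)
m=(hsv[...,0]<16)&(hsv[...,1]>110)&(hsv[...,2]>40);mm=np.zeros_like(m);mm[130:200,270:410]=m[130:200,270:410]
v,u=np.where(mm);P=np.array([ray("top",(a,b),zt)[:2] for a,b in zip(u,v)])
a=np.radians(80.5);e=np.array([np.cos(a),np.sin(a)]);s=(P-o["position"][:2])@e;print("extent along board rel. TCP",s.min(),s.max(),len(s))
cv2.imwrite("pics/t7.png",cv2.resize(im[80:280,230:430,::-1],None,fx=3,fy=3))
im,d=env.get_image("scene");cv2.imwrite("pics/s7.png",cv2.resize(im[90:240,100:300,::-1],None,fx=4,fy=4))
E
```

```text
time_s: 10.97
position: [0.5995, -0.2058, 0.1071]
tool_rot: [[-0.166, 0.001, 0.986], [-0.986, -0.0, -0.166], [0.0, -1.0, 0.001]]
ft_force: [0.8, -0.3, -2.4]
grip_width: 0.0585
[ 0.59953555 -0.20577665  0.10713399] [ 0.7682228  -0.2693583  -2.37067741] 0.05853764940878157
extent along board rel. TCP -0.13826213877008192 0.13794631981004637 760
```

View pics/s7.png

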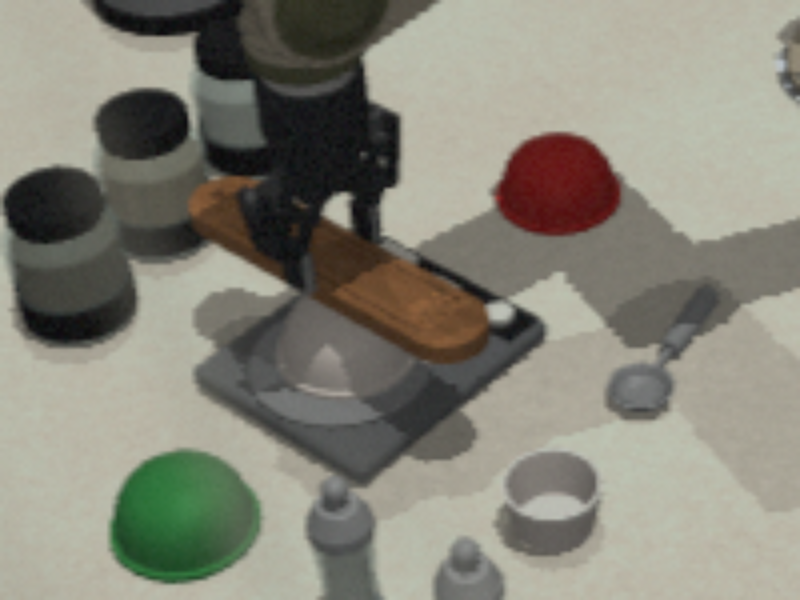

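View pics/t7.png

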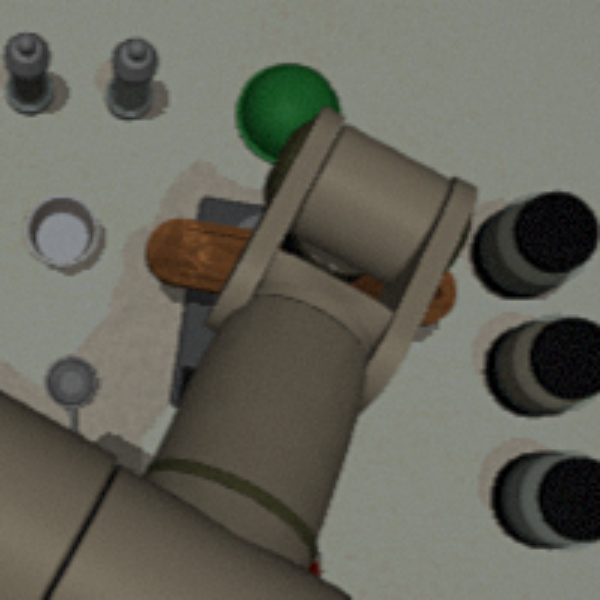

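The board's ends lie at -138 and +138 mm from the TCP, so it is centred, and the TCP is within 1 mm of the bowl axis. Contact is expected at TCP z≈0.0805.

```bash
python3 -m pendant '[[[0,0,-0.3],0,0.5],[[0,0,-0.25],0,0.5],[[0,0,-0.15],0,0.5],[[0,0,0],0,0.5],[[0,0,0],0,0.5],[[0,0,0],0,0.5]]'
```

```text
time_s: 11.57
position: [0.5993, -0.2063, 0.0857]
tool_rot: [[-0.166, 0.0, 0.986], [-0.986, -0.0, -0.166], [0.0, -1.0, 0.0]]
ft_force: [0.5, -0.3, -3.0]
grip_width: 0.058
```

```bash
python3 -m pendant '[[[0,0,-0.05],0,0.5],[[0,0,-0.05],0,0.5],[[0,0,0],0,0.5],[[0,0,0],0,0.5]]'
```

```text
time_s: 11.9
position: [0.5992, -0.2062, 0.0825]
tool_rot: [[-0.166, -0.0, 0.986], [-0.986, 0.0, -0.166], [-0.0, -1.0, -0.0]]
ft_force: [-0.9, 0.7, -2.7]
grip_width: 0.0588
```

```bash
python3 -m pendant '[[[0,0,-0.05],0,0.5],[[0,0,0],0,0.5],[[0,0,0],0,0.5]]'
```

```text
time_s: 12.15
position: [0.5992, -0.2062, 0.0809]
tool_rot: [[-0.166, -0.0, 0.986], [-0.986, 0.0, -0.166], [-0.0, -1.0, -0.0]]
ft_force: [-0.1, 0.5, -1.6]
grip_width: 0.0581
```

```bash
python3 -m pendant '[[[0,0,-0.03],0,0.5],[[0,0,0],0,0.5],[[0,0,0],0,0.5]]'
```

```text
time_s: 12.4
position: [0.5993, -0.2062, 0.0805]
tool_rot: [[-0.166, 0.0, 0.986], [-0.986, -0.0, -0.166], [0.0, -1.0, 0.001]]
ft_force: [-2.2, 0.8, 1.8]
grip_width: 0.0584
```

Contact found at z=0.0805, as predicted, with the load on the bowl. Opening slowly.

```bash
python3 -m pendant '[[[0,0,0],0,0.66],[[0,0,0],0,0.7],[[0,0,0],0,0.75],[[0,0,0],0,0.8],[[0,0,0],0,0.85],[[0,0,0],0,0.9],[[0,0,0],0,0.9]]' 20
python3 - <<'E'
from h import *
o=env.observe();print(o["position"],o["ft_force"])
im,d=env.get_image("wrist");cv2.imwrite("pics/w8.png",im[:,:,::-1])
im,d=env.get_image("scene");cv2.imwrite("pics/s8.png",cv2.resize(im[90:240,100:300,::-1],None,fx=4,fy=4))
E
```

```text
time_s: 12.98
position: [0.5992, -0.2062, 0.0802]
tool_rot: [[-0.166, 0.0, 0.986], [-0.986, -0.0, -0.166], [0.0, -1.0, 0.0]]
ft_force: [0.0, -0.9, -0.0]
grip_width: 0.0765
[ 0.59924492 -0.20620977  0.08015555] [ 0.0219217  -0.89665426 -0.01838268]
```

View pics/s8.png

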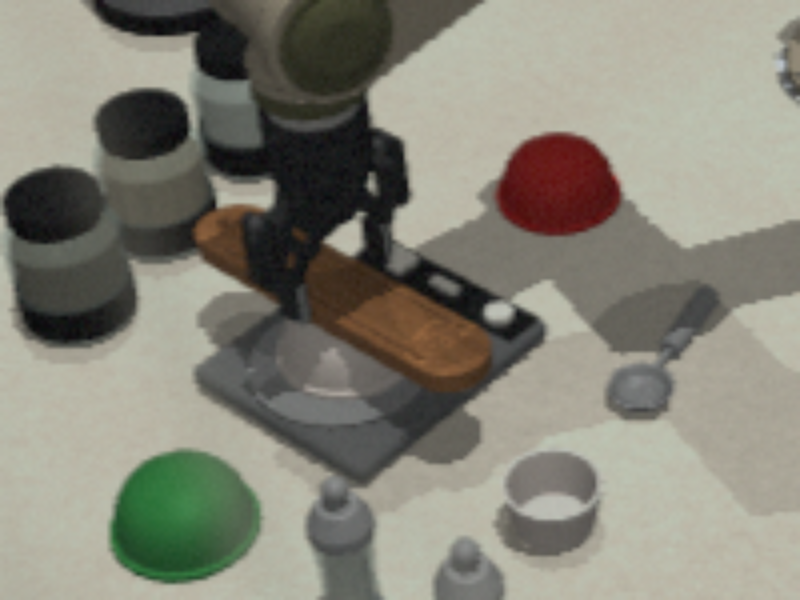

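View pics/w8.png

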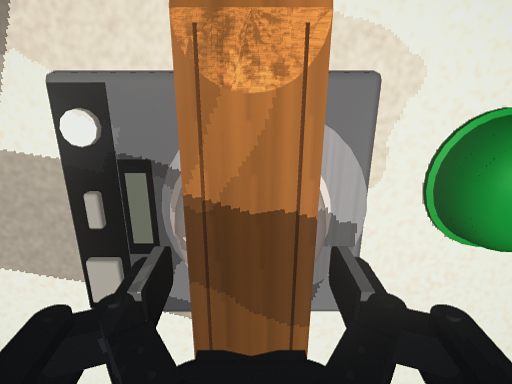

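The board rests level and the pads (150,290) and (350,290) are clear on both sides. Lifting straight up and checking.

```bash
python3 -m pendant '[[[0,0,0.3],0,0.9],[[0,0,0.5],0,0.9],[[0,0,0.8],0,0.9],[[0,0,0.8],0,0.9],[[0,0,0.8],0,0.9],[[0,0,0.8],0,0.9],[[-0.9,-0.25,0],0,0],[[-0.9,-0.25,0],0,0],[[-0.9,-0.3,0],0,0],[[-0.9,-0.3,0],0,0],[[-0.24,-0.08,0],0,0],[[0,0,0],0,0]]'
python3 - <<'E'
from h import *
o=env.observe();print(o["position"],o["ft_force"])
im,d=env.get_image("wrist");cv2.imwrite("pics/w9.png",im[:,:,::-1])
im,d=env.get_image("scene");cv2.imwrite("pics/s9.png",cv2.resize(im[90:240,100:300,::-1],None,fx=4,fy=4))
c=env.camera_model("scene");K,R,t=c["camera_matrix"],c["R"],c["t"]
hsv=cv2.cvtColor(im,cv2.COLOR_RGB2HSV)
m=(hsv[...,0]<18)&(hsv[...,1]>110)&(hsv[...,2]>40);mm=np.zeros_like(m);mm[130:195,140:230]=m[130:195,140:230]
mm=cv2.erode(mm.astype(np.uint8),np.ones((3,3)))>0
v,u=np.where(mm);dd=d[v,u];p=np.stack([(u-K[0,2])/K[0,0]*dd,(v-K[1,2])/K[1,1]*dd,dd],-1);w=(p-t)@R
w=w[(w[:,2]>.087)&(w[:,2]<.12)]
A=np.c_[w[:,:2]-[.6,-.205],np.ones(len(w))];s=np.linalg.lstsq(A,w[:,2],rcond=None)[0]
print(len(w),"tilt",s,w.min(0),w.max(0),cv2.minAreaRect(w[:,:2].astype(np.float32)))
E
```

```text
time_s: 14.08
position: [0.4829, -0.2422, 0.2012]
tool_rot: [[-0.168, 0.001, 0.986], [-0.986, -0.001, -0.168], [0.001, -1.0, 0.001]]
ft_force: [0.3, -0.5, 0.5]
grip_width: 0.0033
[ 0.48291575 -0.24219495  0.20119562] [ 0.27199041 -0.45859864  0.48618918]
1151 tilt [-0.00803138  0.00163558  0.09280172] [ 0.55815179 -0.33926362  0.08709416] [ 0.64914986 -0.06643575  0.09869822] ((0.6026929020881653, -0.20231875777244568), (0.27640798687934875, 0.061181336641311646), 80.44879913330078)
```

View pics/s9.png

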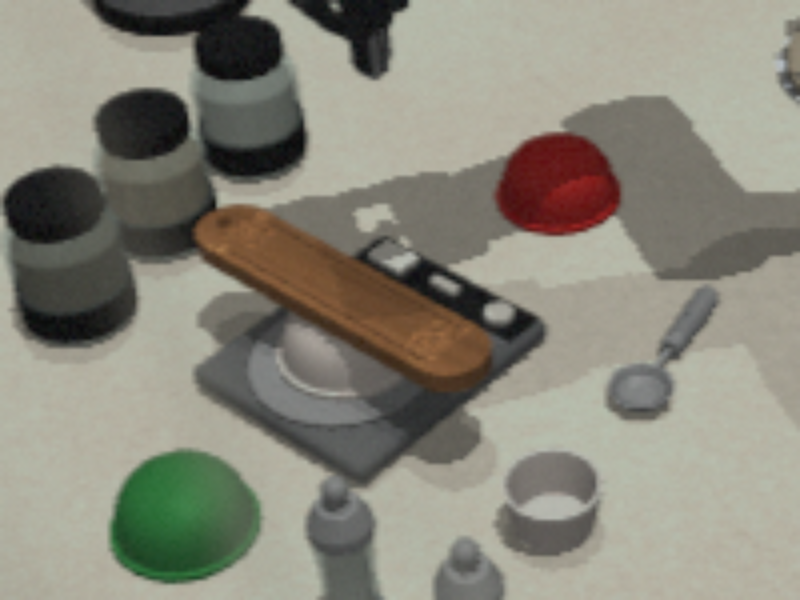

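View pics/w9.png

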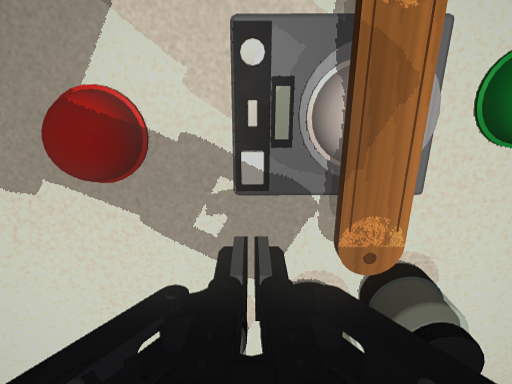

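The board fits level (slopes 0.008 and 0.002), along 80.4°, centred at (0.6027,-0.2023). For more clearance at the board I'll turn the jaws side to side before descending on the zero key.

```bash
python3 -m pendant '[[[0,0,0],1,0],[[0,0,0],1,0],[[0,0,0],1,0],[[0,0,0],1,0],[[0,0,0],1,0],[[0,0,0],1,0],[[0,0,0],1,0],[[0,0,0],1,0],[[0,0,0],1,0],[[0,0,0],1,0],[[0,0,0],1,0],[[0,0,0],1,0]]'
python3 -m pendant '[[[0,0,0],1,0],[[0,0,0],1,0],[[0,0,0],1,0],[[0,0,0],1,0],[[0,0,0],1,0],[[0,0,0],1,0],[[0,0,-0.8],0,0],[[0,0,-0.8],0,0],[[0,0,-0.8],0,0],[[0,0,-0.8],0,0],[[0,0,0],0,0],[[0,0,0],0,0]]'
python3 - <<'E'
from h import *
o=env.observe();print(o["position"],o["ft_force"])
im,d=env.get_image("wrist");cv2.imwrite("pics/w10.png",im[:,:,::-1])
E
```

```text
time_s: 15.18
position: [0.4853, -0.2411, 0.2]
tool_rot: [[0.775, 0.0, 0.632], [-0.632, 0.0, 0.775], [0.0, -1.0, 0.0]]
ft_force: [0.3, -0.6, -0.1]
grip_width: -0.0003
time_s: 16.18
position: [0.4847, -0.2411, 0.1037]
tool_rot: [[0.986, -0.001, 0.165], [-0.165, 0.001, 0.986], [-0.001, -1.0, 0.001]]
ft_force: [-0.5, -0.6, 0.5]
grip_width: 0.0
[ 0.48473542 -0.24111522  0.1037437 ] [-0.52309238 -0.58455186  0.51354194]
```

View pics/w10.png

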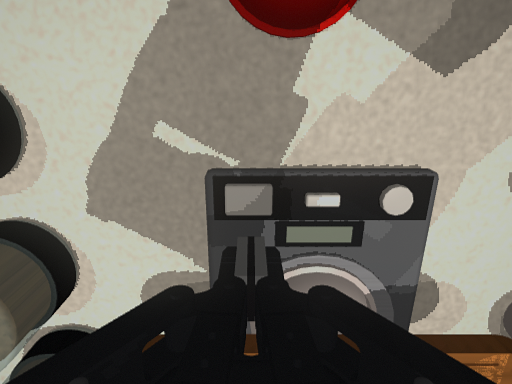

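The zero key (249,200) is in line with the fingers (250), and the board is well clear.

```bash
python3 -m pendant '[[[0,0,-0.7],0,0],[[0,0,-0.7],0,0],[[0,0,-0.5],0,0],[[0,0,0],0,0],[[0,0,0],0,0]]'
python3 - <<'E'
from h import *
o=env.observe();print(o["position"],o["ft_force"])
im,d=env.get_image("wrist");cv2.imwrite("pics/w11.png",im[:,:,::-1])
E
```

```text
time_s: 16.65
position: [0.4848, -0.2419, 0.0483]
tool_rot: [[0.986, 0.001, 0.166], [-0.166, -0.001, 0.986], [0.001, -1.0, -0.001]]
ft_force: [0.9, -0.8, 0.7]
grip_width: -0.0
[ 0.48482852 -0.24193518  0.04832693] [ 0.91928964 -0.78366693  0.72639538]
```

View pics/w11.png

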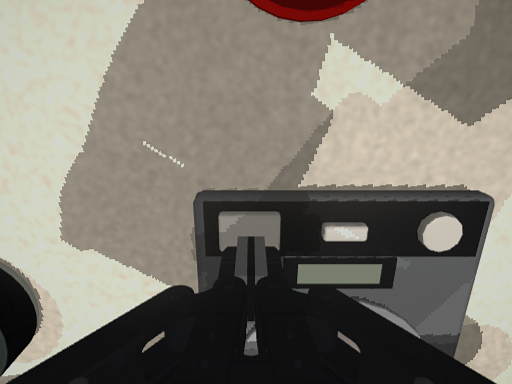

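```bash
python3 -m pendant '[[[0,0,-0.4],0,0],[[0,0,-0.2],0,0],[[0,0,-0.1],0,0],[[0,0,-0.06],0,0],[[0,0,-0.04],0,0],[[0,0,0],0,0],[[0,0,0],0,0]]'
```

```text
time_s: 17.28
position: [0.4845, -0.2419, 0.0238]
tool_rot: [[0.986, 0.001, 0.166], [-0.166, -0.001, 0.986], [0.001, -1.0, -0.001]]
ft_force: [-0.4, 0.3, 4.9]
grip_width: -0.0003
```

```bash
python3 -m pendant '[[[0,0,-0.03],0,0],[[0,0,0],0,0],[[0,0,0],0,0]]'
python3 -m pendant '[[[0,0,0.3],0,0],[[0,0,0.8],0,0],[[0,0,1],0,0],[[0,0,1],0,0],[[0,0,1],0,0],[[0,0,1],0,0],[[-0.8,0,0],0,0],[[-0.8,0,0],0,0],[[-0.8,0,0],0,0],[[0,0,0],0,0],[[0,0,0],0,0],[[0,0,0],0,0]]'
python3 - <<'E'
from h import *
o=env.observe();print(o["position"],o["ft_force"],o["qvel"].round(2))
im,d=env.get_image("top");cv2.imwrite("pics/t12.png",im[:,:,::-1])
im,d=env.get_image("wrist");cv2.imwrite("pics/w12.png",im[:,:,::-1])
im,d=env.get_image("scene");cv2.imwrite("pics/s12.png",cv2.resize(im[90:240,100:300,::-1],None,fx=4,fy=4))
c=env.camera_model("scene");K,R,t=c["camera_matrix"],c["R"],c["t"]
hsv=cv2.cvtColor(im,cv2.COLOR_RGB2HSV)
m=(hsv[...,0]<18)&(hsv[...,1]>110)&(hsv[...,2]>40);mm=np.zeros_like(m);mm[130:195,140:230]=m[130:195,140:230]
mm=cv2.erode(mm.astype(np.uint8),np.ones((3,3)))>0
v,u=np.where(mm);dd=d[v,u];p=np.stack([(u-K[0,2])/K[0,0]*dd,(v-K[1,2])/K[1,1]*dd,dd],-1);w=(p-t)@R
w=w[(w[:,2]>.087)&(w[:,2]<.12)]
A=np.c_[w[:,:2]-[.6,-.205],np.ones(len(w))];s=np.linalg.lstsq(A,w[:,2],rcond=None)[0]
print(len(w),"tilt",s,cv2.minAreaRect(w[:,:2].astype(np.float32)))
E
```

```text
time_s: 17.53
position: [0.4845, -0.2419, 0.0234]
tool_rot: [[0.986, 0.002, 0.166], [-0.166, -0.001, 0.986], [0.002, -1.0, -0.001]]
ft_force: [-0.9, 0.8, 12.2]
grip_width: -0.0
time_s: 18.53
position: [0.4123, -0.2417, 0.1754]
tool_rot: [[0.986, 0.0, 0.166], [-0.166, -0.0, 0.986], [0.0, -1.0, -0.0]]
ft_force: [-0.8, -0.9, 0.2]
grip_width: 0.0001
[ 0.4123029  -0.24174979  0.17540323] [-0.77953604 -0.8686261   0.20911451] [ 0.45  0.62 -0.55 -0.06 -0.12 -0.  ]
1152 tilt [-0.00180087  0.00079718  0.09277499] ((0.6026016473770142, -0.20275729894638062), (0.27409660816192627, 0.06000446900725365), 79.94694519042969)
```

View pics/s12.png

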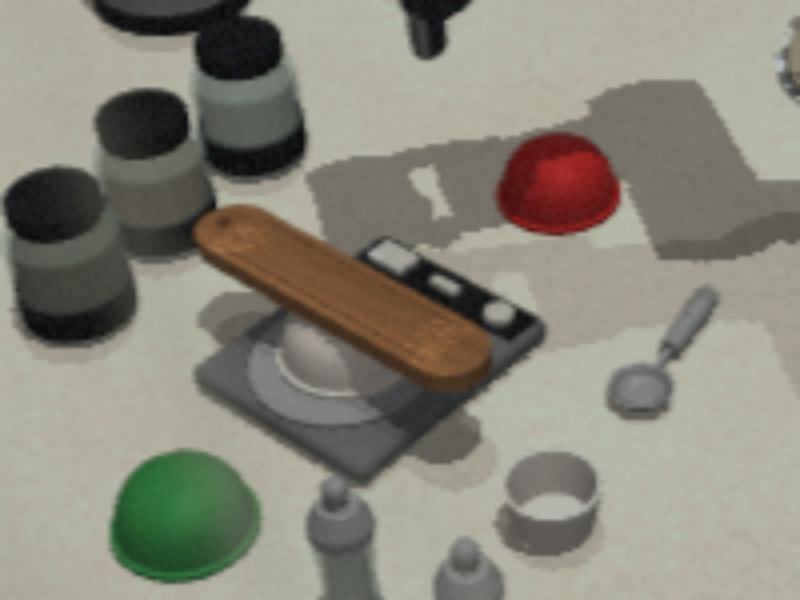

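View pics/w12.png

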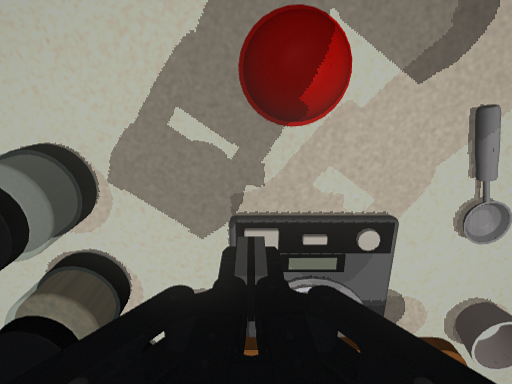

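The zero key bottomed at 12 N and all three keys look up again. The board is level at (0.603,-0.203), the robot is clear, and the bystanders have not moved. Handing in.

```bash
python3 -c "
from rig import env
print(env.close_job())"
```

```text
the job is handed in; nothing more can be done
None
```

I pressed the power key, then the units key. I then laid the board across the scale on the white upturned bowl, let it go and pressed the zero key. The job is handed in at about 18.7 s of the 56 s allowed; no verdict was reported.

- **Keys:** each key was pressed to its stop, about 5 mm, with 18, 11 and 12 N for power, units and zero. All three looked up again in the last pictures.
- **Board:** it is level to about 0.002 rad and aligned with the scale's width to about 0.5°. Its centre is about 3–4 mm from the bowl's axis as first measured; I did not re-measure the bowl once the board hid it. It was set down with light contact and did not drop.
- **Surroundings:** the bystanders in the last scene and wrist pictures were where they started. The oil bottle was outside those frames, but the arm never came near it. The robot was clear of everything.
- **Disagreements:** the top, wrist and scene views differed by up to about 4 mm on bowl and board positions, well inside the 12 mm balance limit. One carry move overshot by 10 mm because I added up the rows wrongly; I corrected it in the air before lowering.

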